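Clamp a sieve stack on the shaker

TASK

Lift the small sieve stack by the knob on its lid and set it on the shaker's deck, between the two stop posts and the cam. Then turn the four-winged nut clockwise, in the short arcs that the two guard lugs allow, until its cam holds the stack snugly against the posts; do not overtighten (the pan would be dented), do not knock hard against the lugs, and leave everything else on the bench where it stands.

Things in the scene. Friction and masses are not known exactly. Their poses are not given: they have to be found in the camera images.
- shaker: low white sieve shaker, 180 x 240 x 50 mm, fixed to the bench. Origin on the bench under its centre, z up. The deck is a disc, 92 mm across, 5 mm above the housing (top 55 mm above the bench), centred at its own (0, -0.060) m; the nut's upright spindle stands at its own (0, 0.017) m
- seat (a point): centre of the deck's upper face. Two upright round-topped posts, 12 mm thick and 36 mm tall, stand on the far side of it from the nut, at 45 degrees either side of that direction, and centre a stack pushed against them. They yield 1 mm per 12 N. A stack set down on the seat's centre is 1.5 to 5.5 mm short of them, as an earlier user set them: not measured, so tighten by feel
- stack: loose round stack of pan, sieve and lid, steel, 76 mm across (79 at the lid) and 53 mm tall, 0.5 kg, standing on the bench at first. Origin at the centre of its underside, z up
- knob (a point): point on the axis of the black knob on the stack's lid, 78 mm above its underside; the knob is an upright cylinder 20 mm thick, from 53 to 93 mm above the underside. Grip it across
- nut: steel spindle, wings on top, spiral cam at the bottom. Origin on its axis, 50 mm above the bench. Clockwise from above, the cam's radius on the deck's side grows from 33.5 to 48 mm, 2.5 mm per rad, and pushes the stack on to the posts; it starts at least 3.5 mm clear of a centred stack. Free turning takes 0.12 N m; pressing adds about 0.016 N m per N. Snug is 0.2 to 0.4 N m more than free. Let go, it eases back a little
- wings (a point): point on the nut's axis, 160 mm above the bench. The wings form an upright cross along this frame's own x and y: each is 8 mm thick, reaches 26 mm from the axis and stands from 16 mm below to 10 mm above this point. Grip with the fingers in two opposite notches (45 degrees to the wings; hub radius 10 mm) or on two opposite wing tips
- guard: aluminium bracket over the cam, fixed to the shaker: a plate 92 x 92 mm (top 112 mm above the bench, 27 mm of it on the deck's side of the axis). Origin on the nut's axis, 50 mm above the bench, axes as the shaker's. Two upright lugs, 10 x 12 mm, rise from it to 177 mm, inner faces 32 mm from the axis along its own +x and -x. Fingers gripping the nut have about 50 degrees to each side of its own y direction
- weight: brass weight on the shaker's housing, bystander, 26 mm across, 38 mm tall
- dish: small white dish on the shaker's housing, bystander, 56 mm across, 22 mm tall
- bottle_a: bottle, bystander, 72 mm across, 165 mm tall
- bottle_b: smaller bottle, bystander, 60 mm across, 140 mm tall
- sieve: spare sieve lying on the bench, bystander, 100 mm across, 36 mm tall
- brush: brush lying on the bench, bystander
- beaker: glass beaker, bystander, 70 mm across, 90 mm tall
There are look-alikes about, which are no part of the job. Leave any pink or yellow look-alike of the stack alone.

How it is judged:
By the outcome, as a careful person would: the job done as asked, in the order asked, and still so for the second after the job is handed in, with the robot touching nothing.
It also fails if it takes over 72 s, if anything falls off the work surface, if the arm or the gripper's body presses on something with over 40 N, if the wrist force passes 120 N, or if a joint passes its speed limit or range.

ROBOT

A 6-joint arm with a two-finger parallel gripper is mounted at the origin on the work surface. World frame = base frame: x ahead of the robot, y to its left, z up, the work surface at z = 0. Lengths are in m, angles in rad, forces in N, time in s.
With the tool pointing down it reaches from about 0.325 to 0.85 m from the base axis. Payload 15.5 kg.
Tool frame: the origin (TCP) lies between the finger pads; the fingertips stand ahead of it and the grasp point (between the pads) lies 8 mm behind it (env.finger_overhang is the z of the fingertips in the tool frame, in m); z points along the fingers, y is the line along which they close (so a half turn about z gives the same grasp; the last joint's range is limited). The gripper opens to 91 mm and grips with 3 to 60 N. Pads are 32 mm wide; open, the fingers measure 118 mm over their backs; the gripper's body (76 mm by 178 mm) begins 60 mm behind the grasp point.
Start: joints at [-1.383, 0.494, 1.345, -0, 1.302, -0.096], TCP at [0.175, -0.6, 0.225] pointing down, gripper open.
Joint ranges: [-2.91, 2.91], [-0.82, 2.16], [0.22, 2.67], [-1.22, 4.37], [0.12, 2.79], [-3.08, 3.08]. Speed limits (rad/s): [1.89, 1.89, 2.57, 3.01, 3.01, 3.01].

INTERFACE

Orientations are given as a 3x3 rotation matrix whose columns are the frame's x, y, z axes.
In Python, from bench import sensors, cams, ticket, spotter, env gives the robot as it stands. The module is installed in compiled form; this text tells all that it offers.
- The arm moves only by the tool arm_command, never from a script. Its argument "motion" is a list that holds one entry, the list of rows, each a list of 7 numbers: the shift along the tool's x, y, z in mm, then the turn, a rotation vector about the tool's x, y, z in rad, then the closure, from 0 (fully open) to 1 (shut). A call has 1 to 12 rows; each row shifts and turns the commanded pose from where the row before left it, along the tool's axes as they then stand; what a row does not reach is not made up. A row lasts 1/10 s, in which the tool goes at most 50 mm and 8.59 degrees, less where a joint would pass 70% of its speed; a pose out of reach is approached as far as the arm can. A call is refused whole if a number of a shift passes 50 or a number of a turn 0.15, either way. A call with a gripper value outside its range is refused whole. The fingers move at their own pace and stop on an object; the grip force is fixed at half the most. Time passes only in rows, so rows that do not move let the fingers close. It gives the time, the measured TCP pose, the force, the opening and the grip force at its end, in the units of the state.
- sensors.get_state(): the state, without advancing time (a new reading comes with each control period).
- cams.camera(name): name is "scene" or "top" or "wrist"; returns the picture (480x640x3 uint8, red, green, blue); there is no depth.
- cams.get_calibration(name): a dict with "camera_matrix" (3x3 intrinsics, pixels), "dist_coeffs" ([k1, k2, p1, p2, k3] as OpenCV has them; the pictures are not rectified), "world_to_cam" (4x4, takes a point from world to camera coordinates). Camera axes: x right, y down, z forward; pixel columns grow to the right and rows downward; lengths in m; the calibration is good to about 2 mm. A picture is of the moment at which its call begins: read the wrist's pose just before it. get_calibration takes no time and is no camera call; for the wrist camera it gives the pose at the moment of the call.
- ticket.finish_job(): hands the job in; it is judged then, once.
Trained networks look in the newest picture that a camera, given by its name, has taken for a name from the list of things; names that differ only in an ending like _2 or _b are one class to them, and where a whole thing is asked for, a point or a joint stands for the part that bears it (a point fixed in the world has none). Each returns a list of dicts, best first, with "confidence" (0 to 1); they miss things now and then, are a little off and sometimes report something else, mostly with a low value. They report only what shows in the picture. A call takes as long as a camera call. They do not tell look-alikes from the thing itself.
- spotter.recognise(query, camera): "xy" ([column, row] in pixels, amid what is visible of it).
- spotter.regions_of(query, camera): "region" (480x640 bool, what is visible of it) and "xy" ([column, row] in pixels, amid what is visible of it).
The state is a dict: "clock": time; "joint_positions": joint angles; "qd": joint speeds; "effort": joint torques, N m; "tcp_pos": TCP position; "orientation": TCP orientation; "contact_force": force on the tool from outside, world axes, zero at the start; "torque": the same for the moment, N m; "grip_width": finger opening in m; "grip_force": force on a finger pad.
Only numpy, scipy, OpenCV 4.12 (cv2) and the standard library are available. Lean on these libraries where they do the work, as an engineer would, in place of code of your own. Each camera call takes 0.05 s, during which the arm holds its last target. There are 200 camera calls.

## Working session

There is one attempt and no reset: what is moved stays moved. The work goes in short steps, Python scripts to look and compute and a tool call to move; the robot and the scene stay as the last step left them, time stands still between calls to the robot, and variables do not carry over. Pictures are saved under pics/ and viewed, at most 10 in all, crops included, and the job is handed in when it is done.

Besides the shell and the picture viewer there is one more tool, called after "Call:" as name([rows], argument=value, ...), one row to a line, values as JSON. arm_command: Moves the arm, as the interface text tells. Its arguments: {"type":"object","properties":{"motion":{"type":"array","items":{"type":"array","items":{"type":"array","items":{"type":"number"}}}}},"required":["motion"]}

```bash
mkdir -p pics
cat > h.py <<'E'
import numpy as np, cv2
from bench import sensors, cams, ticket, spotter, env
def save(n,im): cv2.imwrite('pics/'+n+'.png',im[:,:,::-1])
def ray(cam,uv,cal=None):
    c=cal or cams.get_calibration(cam); K=np.array(c['camera_matrix'],float);D=np.array(c['dist_coeffs'],float);T=np.array(c['world_to_cam'],float)
    p=cv2.undistortPoints(np.array(uv,float).reshape(-1,1,2),K,D).reshape(-1,2)
    d=np.c_[p,np.ones(len(p))]@T[:3,:3]; o=-T[:3,:3].T@T[:3,3]
    return o,d
def onz(cam,uv,z,cal=None):
    o,d=ray(cam,uv,cal); return o+d*((z-o[2])/d[:,2])[:,None]
def proj(cam,P,cal=None):
    c=cal or cams.get_calibration(cam);T=np.array(c['world_to_cam'],float)
    return cv2.projectPoints(np.array(P,float).reshape(-1,3),cv2.Rodrigues(T[:3,:3])[0],T[:3,3],np.array(c['camera_matrix'],float),np.array(c['dist_coeffs'],float))[0].reshape(-1,2)
E
python3 - <<'E'
from h import *
print(sensors.get_state(), env.finger_overhang)
for n in ['scene','top']:
    save(n,cams.camera(n)); c=cams.get_calibration(n); print(n,np.round(ray(n,[[320,240]])[0],3),np.round(onz(n,[[320,240]],0),3))
    for q,z in [('stack',.03),('knob',.078),('nut',.11),('wings',.165),('shaker',.05),('guard',.112),('seat',.055),('weight',.038),('dish',.02)]:
        for r in spotter.recognise(q,n)[:4]: print(n,q,np.round(r['xy']),round(r['confidence'],2),np.round(onz(n,[r['xy']],z)[0],3))
E
```

```text
{'clock': 0.0, 'joint_positions': array([-1.38252505e+00,  4.94173075e-01,  1.34613851e+00, -1.70573935e-05,
        1.30249628e+00, -9.55020602e-02]), 'qd': array([-1.69398794e-05, -6.30286509e-04,  9.31428123e-04, -1.13131828e-03,
        1.11330490e-03,  3.24171235e-04]), 'effort': array([ 2.18761299e-03, -8.78811264e+01, -3.81860268e+01,  7.06098368e-02,
        5.33815159e-02, -6.39274072e-05]), 'tcp_pos': array([ 0.17491426, -0.59963891,  0.22434204]), 'orientation': array([[ 9.60004561e-01,  2.79984257e-01, -2.43597421e-04],
       [ 2.79984345e-01, -9.60003827e-01,  1.19066338e-03],
       [ 9.95125442e-05, -1.21124574e-03, -9.99999261e-01]]), 'contact_force': array([-0.21344062, -0.5738954 , -0.1837019 ]), 'torque': array([-0.00588627, -0.01420555, -0.03610676]), 'grip_force': 0.0, 'grip_width': 0.09151999444928945} 0.011
scene [1.124 0.319 0.93 ] [[ 0.425 -0.055  0.   ]]
scene stack [490. 275.] 0.92 [0.359 0.335 0.03 ]
scene stack [405. 281.] 0.9 [0.463 0.175 0.03 ]
scene stack [464. 314.] 0.89 [0.482 0.316 0.03 ]
scene knob [466. 316.] 0.62 [0.52  0.322 0.078]
scene knob [
[... 607 characters left out ...]
5.] 0.72 [0.542 0.033 0.02 ]
scene dish [281. 288.] 0.42 [ 0.6   -0.057  0.02 ]
scene dish [283. 256.] 0.2 [ 0.522 -0.098  0.02 ]
top [ 0.393 -0.014  1.095] [[0.53 0.   0.  ]]
top stack [246. 267.] 0.77 [0.458 0.173 0.03 ]
top stack [175. 306.] 0.65 [0.361 0.336 0.03 ]
top knob [185. 256.] 0.87 [0.476 0.305 0.078]
top knob [174. 304.] 0.78 [0.366 0.324 0.078]
top knob [247. 266.] 0.7 [0.457 0.164 0.078]
top nut [336. 202.] 0.65 [ 0.602 -0.035  0.11 ]
top wings [339. 197.] 0.82 [ 0.603 -0.041  0.165]
top shaker [344. 208.] 0.64 [ 0.603 -0.055  0.05 ]
top shaker [338. 198.] 0.62 [ 0.626 -0.04   0.05 ]
top seat [343. 207.] 0.9 [ 0.604 -0.054  0.055]
top dish [295. 220.] 0.98 [0.576 0.061 0.02 ]
```

View pics/scene.png

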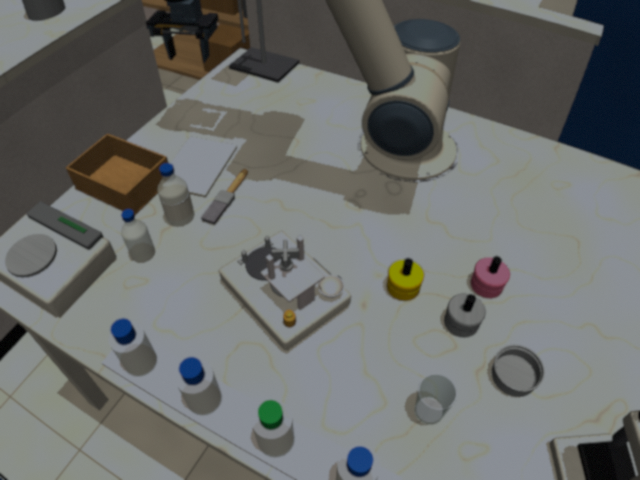

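View pics/top.png

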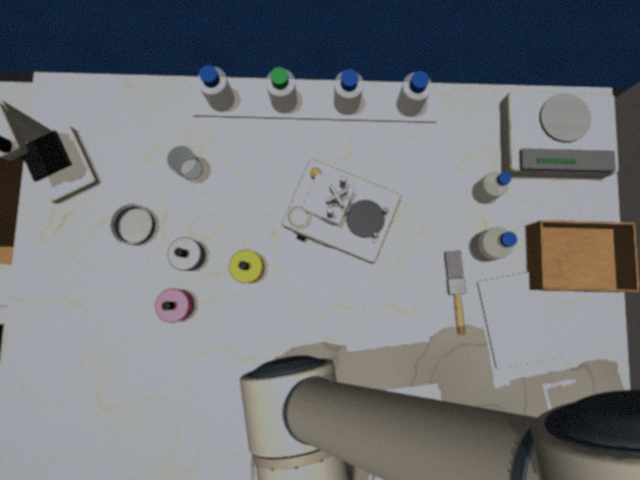

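The grey steel stack is at top (185,254) / scene (465,314). The look-alikes are yellow at top (246,266), pink at (174,305) and the spare sieve at (135,225), so I choose grey. The shaker deck is a dark disc at top (368,219), with the cross of wings at about (339,195). One close crop will check this.

Run:
```python
from h import *
t=cv2.imread('pics/top.png'); s=cv2.imread('pics/scene.png')
a=cv2.resize(t[150:270,275:410],None,fx=4.4,fy=4.4,interpolation=cv2.INTER_CUBIC)[:528,:594]
b=cv2.resize(t[225:290,150:200],(200,260),interpolation=cv2.INTER_CUBIC); c=cv2.resize(s[280:345,440:490],(200,260),interpolation=cv2.INTER_CUBIC)
cv2.imwrite('pics/crop.png',np.hstack([a,np.vstack([b,c,np.zeros((8,200,3),np.uint8)])]))
# triangulate knob mid
def tri(u,v):
    A=[];B=[]
    for n,p in (('top',u),('scene',v)):
        o,d=ray(n,[p]);d=d[0]/np.linalg.norm(d[0]);M=np.eye(3)-np.outer(d,d);A.append(M);B.append(M@o)
    return np.linalg.lstsq(np.vstack(A),np.hstack(B),rcond=None)[0]
print('stack axis from lid',tri([185,254],[465,313]),'deck',tri([368,219],[265,263]),onz('top',[[368,219]],.055))
print('wings',tri([338.5,197.5],[285.5,255]))
```

```text
stack axis from lid [0.48412895 0.31788972 0.03659096] deck [ 0.57664896 -0.11163795  0.04816275] [[ 0.57630935 -0.11266897  0.055     ]]
wings [ 0.60407287 -0.03749058  0.14999109]
```

View pics/crop.png

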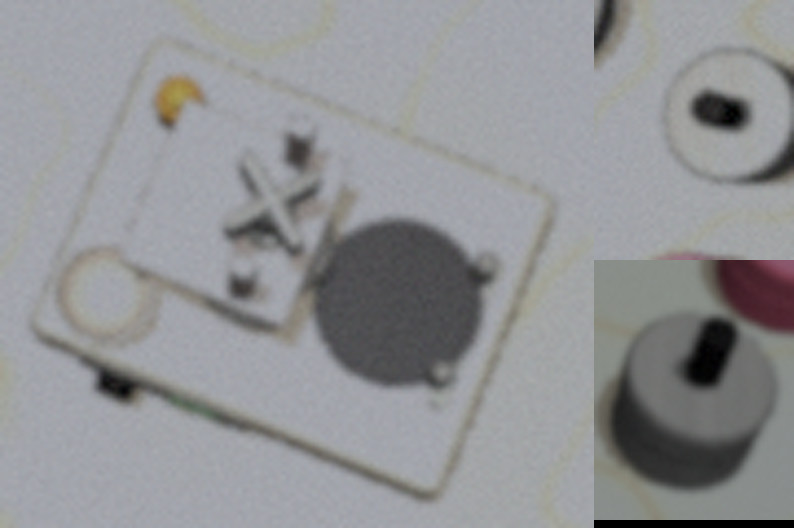

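The crop confirms it. The grey lid is centred at top (184,254), with its black knob leaning away from the camera in perspective. The deck is centred at about (365.7,218.4), the wings at about (336.6,196.6), and the posts at (385,211) and (375,234). First I'll hover near the shaker for a wrist view.

Call:
arm_command([
  [[36,-30,-14,0,0,0,0],[36,-30,-14,0,0,0,0],[36,-30,-14,0,0,0,0],[36,-30,-14,0,0,0,0],[36,-30,-14,0,0,0,0],[36,-30,-14,0,0,0,0],[36,-30,-14,0,0,0,0],[36,-30,-14,0,0,0,0],[36,-30,-14,0,0,0,0],[36,-30,-14,0,0,0,0],[36,-30,-14,0,0,0,0],[36,-30,-14,0,0,0,0]],
])

```text
clock: 2.2
tcp_pos: [0.4896, -0.1316, 0.3938]
orientation: [[0.96, 0.28, 0.001], [0.28, -0.96, -0.0], [0.0, 0.0, -1.0]]
contact_force: [1.9, -1.0, -0.0]
grip_width: 0.0914
grip_force: 0.0
```

Run:
```python
from h import *
s=sensors.get_state();print(s['clock'],s['tcp_pos'],s['qd'].round(2),s['contact_force'])
cal=cams.get_calibration('wrist');im=cams.camera('wrist');save('w1',im)
print(ray('wrist',[[320,240]],cal)[0],onz('wrist',[[320,240]],.05,cal),proj('wrist',[[.576,-.113,.055],[.604,-.037,.17],[.484,.318,.05]],cal))
for q,z in [('seat',.055),('wings',.165),('guard',.112)]:
    for r in spotter.recognise(q,'wrist')[:2]: print(q,np.round(r['xy']),round(r['confidence'],2),np.round(onz('wrist',[r['xy']],z,cal)[0],4))
```

```text
2.2 [ 0.48961489 -0.13155987  0.39376789] [ 0.93  0.16 -0.56 -0.    0.4   0.92] [ 1.89273863e+00 -1.02827536e+00 -1.76444671e-03]
[ 0.56821132 -0.10911815  0.55359707] [[ 0.42005449 -0.14423872  0.05      ]] [[329.24058144 132.33211985]
 [267.48595574  81.58958206]
 [  7.44090148 106.28137616]]
seat [292.  98.] 0.83 [ 0.6039 -0.0522  0.055 ]
wings [274.  88.] 0.56 [ 0.6006 -0.0437  0.165 ]
guard [260.  72.] 0.6 [ 0.6169 -0.0154  0.112 ]
```

View pics/w1.png

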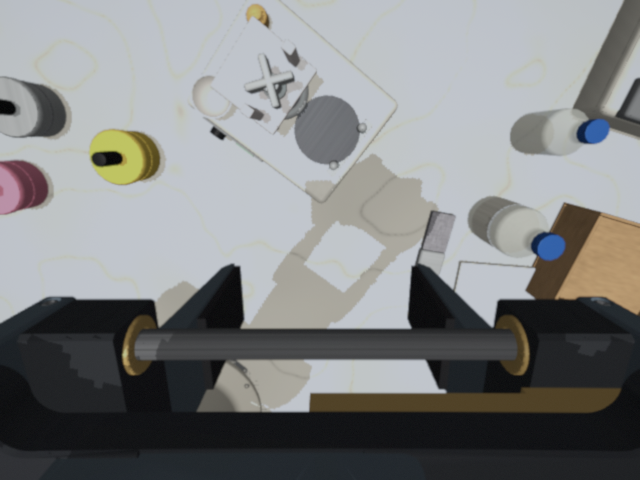

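The wrist view shows the deck at (327,130), the posts at (362,127) and (333,165), the wing cross at (269,81) and the lugs at (290,50) and (255,113). I'll rectify it for metric reading.

```bash
cat >> h.py <<'E'
def rect(im,cal,z,x0,y0,w,h,s=.0004):  # top-down view: cols = -y, rows = -x ; centre x0,y0
    jj,ii=np.meshgrid(np.arange(w),np.arange(h)); P=np.stack([x0-(ii-h/2)*s,y0-(jj-w/2)*s,0*ii+z],-1).reshape(-1,3)
    m=proj(None,P,cal).astype(np.float32).reshape(h,w,2); return cv2.remap(im,m,None,cv2.INTER_CUBIC)
E
python3 - <<'E'
from h import *
cal=cams.get_calibration('wrist');im=cams.camera('wrist')
s=sensors.get_state();print(s['clock'],s['tcp_pos'],s['qd'].round(3))
import pickle;pickle.dump((cal,im),open('w2.pkl','wb'))
a=rect(im,cal,.170,.604,-.037,360,360,.0003); b=rect(im,cal,.055,.576,-.113,360,360,.0004)
save('r1',np.hstack([a,b]))
g=cv2.cvtColor(im,cv2.COLOR_RGB2GRAY)
m=((b.max(2)<115)*255).astype(np.uint8)
m=cv2.morphologyEx(m,cv2.MORPH_OPEN,np.ones((9,9)))
for c in cv2.findContours(m,0,2)[0]:
    if cv2.contourArea(c)>5000:
        h=cv2.convexHull(c);(cx,cy),ax,an=cv2.fitEllipse(h);print('deck',.576-(cy-180)*.0004,-.113-(cx-180)*.0004,np.array(ax)*.4)
for r in spotter.regions_of('stack','wrist'): print('stk',r['xy'],r['confidence'])
E
```

```text
2.45 [ 0.48866973 -0.13345181  0.39266371] [-0.03  -0.002  0.012 -0.001 -0.    -0.001]
stk [19.7, 181.7] 0.75
stk [117.0, 154.3] 0.68
stk [27.5, 105.7] 0.64
```

View pics/r1.png

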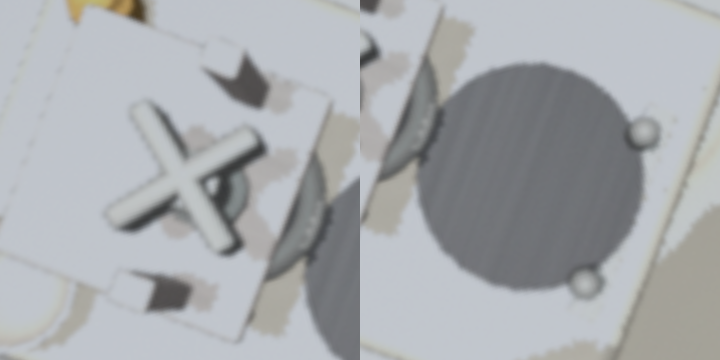

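Call:
arm_command([
  [[5,-41,6,0,0,0,0.2],[5,-41,6,0,0,0,0.2],[5,-41,6,0,0,0,0.2],[5,-41,6,0,0,0,0.2],[5,-41,6,0,0,0,0.2],[5,-41,6,0,0,0,0.2],[5,-41,6,0,0,0,0.2],[5,-41,6,0,0,0,0.2],[5,-41,6,0,0,0,0.2],[5,-41,6,0,0,0,0.2],[0,0,0,0,0,0,0.2],[0,0,0,0,0,0,0.2]],
])

```text
clock: 3.7
tcp_pos: [0.4221, 0.2735, 0.3324]
orientation: [[0.96, 0.28, -0.001], [0.28, -0.96, -0.001], [-0.001, 0.0, -1.0]]
contact_force: [0.1, -0.8, 0.2]
grip_width: 0.0728
grip_force: 0.0
```

Run:
```python
from h import *
cal=cams.get_calibration('wrist');im=cams.camera('wrist')
s=sensors.get_state();print(s['clock'],s['tcp_pos'],s['qd'].round(3),s['grip_width'])
x0,y0=.484,.318
a=rect(im,cal,.053,x0,y0,360,360,.0003); b=rect(im,cal,.093,x0,y0,360,360,.0003)
for i in (a,b): cv2.circle(i,(180,180),4,(255,0,0),1)
cv2.circle(a,(180,180),132,(255,0,0),1);cv2.circle(b,(180,180),33,(255,0,0),1)
save('r2',np.hstack([a,b])); print(onz('top',[[365.7,218.4]],.055),onz('top',[[336.6,196.6]],.17))
```

```text
3.75 [0.42237922 0.27295139 0.33270746] [-0.017 -0.01   0.     0.002  0.002  0.001] 0.07288355365590994
[[ 0.577603   -0.10721384  0.055     ]] [[ 0.60233483 -0.03468372  0.17      ]]
```

View pics/r2.png

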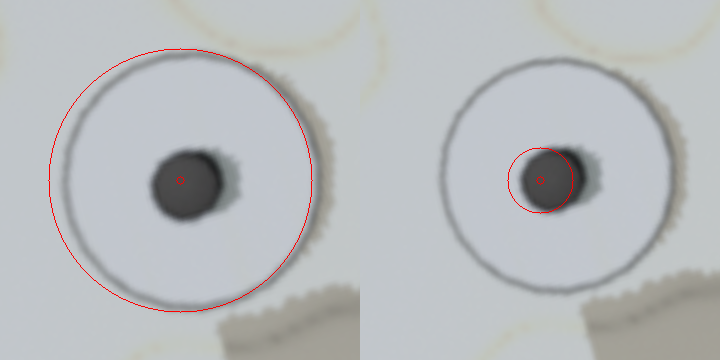

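Lid and knob agree: the stack axis is at about (0.484, 0.3146).

Call:
arm_command([
  [[12,-4,32,0,0,0,0.4],[12,-4,32,0,0,0,0.4],[12,-4,32,0,0,0,0.4],[12,-4,32,0,0,0,0.4],[12,-4,32,0,0,0,0.4],[11,-3,32,0,0,0,0.4],[0,0,10,0,0,0,0.4],[0,0,0,0,0,0,0.4],[0,0,0,0,0,0,0.4]],
])

```text
clock: 4.65
tcp_pos: [0.4843, 0.3154, 0.1322]
orientation: [[0.96, 0.279, 0.001], [0.279, -0.96, 0.0], [0.001, -0.0, -1.0]]
contact_force: [0.3, -0.3, 0.5]
grip_width: 0.0547
grip_force: 0.0
```

Call:
arm_command([
  [[0,0,25,0,0,0,0.4],[0,0,25,0,0,0,0.4],[0,1,11,0,0,0,0.4],[0,0,0,0,0,0,0.4],[0,0,0,0,0,0,1],[0,0,0,0,0,0,1],[0,0,0,0,0,0,1],[0,0,0,0,0,0,1],[0,0,0,0,0,0,1],[0,0,0,0,0,0,1]],
])

```text
clock: 5.65
tcp_pos: [0.4843, 0.3155, 0.0703]
orientation: [[0.96, 0.28, 0.0], [0.28, -0.96, 0.001], [0.001, -0.0, -1.0]]
contact_force: [-1.3, 2.9, 5.5]
grip_width: 0.0195
grip_force: 30.0
```

Call:
arm_command([
  [[0,0,-5,0,0,0,1],[0,0,-15,0,0,0,1],[0,0,-35,0,0,0,1],[0,0,-45,0,0,0,1],[0,0,-45,0,0,0,1],[0,0,-35,0,0,0,1],[0,10,-15,0,0,0,1],[0,20,-5,0,0,0,1],[-3,35,0,0,0,0,1],[-3,40,0,0,0,0,1],[-3,40,0,0,0,0,1],[-3,40,0,0,0,0,1]],
])

```text
clock: 6.85
tcp_pos: [0.5239, 0.1325, 0.2697]
orientation: [[0.96, 0.28, -0.001], [0.28, -0.96, -0.0], [-0.001, 0.0, -1.0]]
contact_force: [0.6, 0.3, -4.8]
grip_width: 0.0193
grip_force: 30.0
```

Call:
arm_command([
  [[-3,40,0,0,0,0,1],[-3,40,0,0,0,0,1],[-3,40,0,0,0,0,1],[-3,40,0,0,0,0,1],[-3,40,0,0,0,0,1],[-2,30,0,0,0,0,1],[0,15,0,0,0,0,1],[0,4,0,0,0,0,1],[0,0,0,0,0,0,1],[0,0,0,0,0,0,1]],
])

```text
clock: 7.85
tcp_pos: [0.5774, -0.1084, 0.2698]
orientation: [[0.96, 0.281, -0.001], [0.281, -0.96, 0.001], [-0.0, -0.001, -1.0]]
contact_force: [0.3, 1.2, -6.3]
grip_width: 0.0197
grip_force: 30.0
```

Call:
arm_command([
  [[0,0,15,0,0,0,1],[0,0,30,0,0,0,1],[0,0,30,0,0,0,1],[0,0,20,0,0,0,1],[0,0,5,0,0,0,1],[0,0,0,0,0,0,1]],
])

```text
clock: 8.45
tcp_pos: [0.5776, -0.1087, 0.1698]
orientation: [[0.96, 0.281, -0.001], [0.281, -0.96, 0.0], [-0.001, -0.001, -1.0]]
contact_force: [0.1, -0.4, -5.3]
grip_width: 0.0192
grip_force: 30.0
```

Run:
```python
from h import *
cal=cams.get_calibration('wrist');im=cams.camera('wrist');s=sensors.get_state();print(s['tcp_pos'],s['contact_force'])
sc=cams.camera('scene')
c=cv2.resize(sc[225:325,210:330],(480,400),interpolation=cv2.INTER_CUBIC)
w=cv2.resize(im[150:480,160:480],(388,400))
save('p1',np.hstack([c,w])[:, :800])
```

```text
[ 0.57812979 -0.10909661  0.17067869] [ 0.43157105 -0.85522569 -4.53803488]
```

View pics/p1.png

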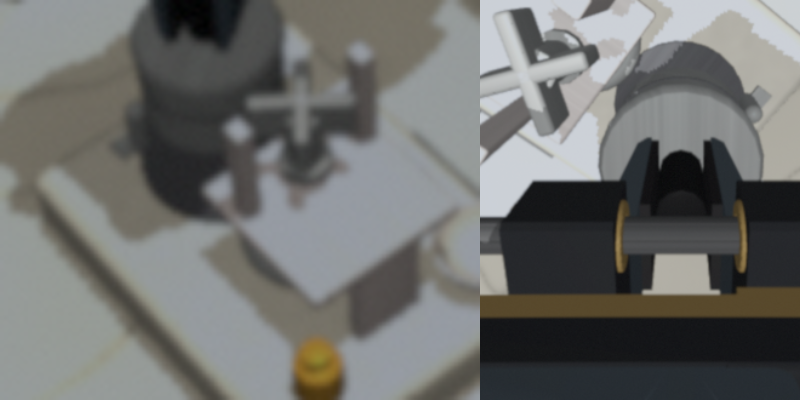

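The stack hangs just above the deck with both posts clear. Now a slow descent.

Call:
arm_command([
  [[0,0,8,0,0,0,1],[0,0,10,0,0,0,1],[0,0,10,0,0,0,1],[0,0,8,0,0,0,1],[0,0,4,0,0,0,1],[0,0,2,0,0,0,1],[0,0,0,0,0,0,1],[0,0,0,0,0,0,1]],
])

```text
clock: 9.35
tcp_pos: [0.578, -0.1097, 0.1282]
orientation: [[0.96, 0.28, 0.0], [0.28, -0.96, -0.0], [0.0, 0.0, -1.0]]
contact_force: [0.7, 0.1, -5.3]
grip_width: 0.0194
grip_force: 30.0
```

Call:
arm_command([
  [[0,-0.5,1,0,0,0,1],[0,0,1,0,0,0,1],[0,0,0.5,0,0,0,1],[0,0,0.5,0,0,0,1],[0,0,0,0,0,0,1]],
])

```text
clock: 9.85
tcp_pos: [0.5777, -0.1091, 0.1252]
orientation: [[0.96, 0.28, 0.0], [0.28, -0.96, 0.0], [0.0, 0.0, -1.0]]
contact_force: [-2.9, 1.9, 1.9]
grip_width: 0.0197
grip_force: 30.0
```

Call:
arm_command([
  [[0,0,0,0,0,0,0.62],[0,0,0,0,0,0,0.62],[0,0,0,0,0,0,0.62],[0,0,-5,0,0,0,0.62],[0,0,-25,0,0,0,0.62],[0,0,-35,0,0,0,0.62],[0,0,-35,0,0,0,0.5],[-20,0,-35,0,0,0,0.34],[-35,0,-20,0,0,0,0.34],[-30,0,0,0,0,0,0.34],[0,0,0,0,0,0,0.34],[0,0,0,0,0,0,0.34]],
])

```text
clock: 11.05
tcp_pos: [0.496, -0.1331, 0.2806]
orientation: [[0.96, 0.279, 0.001], [0.279, -0.96, -0.0], [0.001, 0.001, -1.0]]
contact_force: [0.4, 0.5, -0.7]
grip_width: 0.0604
grip_force: 0.0
```

Run:
```python
from h import *
cal=cams.get_calibration('wrist');im=cams.camera('wrist');s=sensors.get_state();print(s['clock'],s['tcp_pos'],s['contact_force'],s['torque'],s['grip_width'],s['joint_positions'].round(2))
a=rect(im,cal,.170,.604,-.037,400,400,.00025); b=rect(im,cal,.108,.5776,-.109,400,400,.0004)
cv2.circle(b,(200,200),99,(255,0,0),1)
save('r3',np.hstack([a,b]))
```

```text
11.1 [ 0.49651762 -0.13299255  0.2802654 ] [ 0.3984637  -0.08571929  0.01681737] [0.02667808 0.00714125 0.02774591] 0.06030596118524164 [-0.38  0.28  1.53  0.    1.32  0.91]
```

View pics/r3.png

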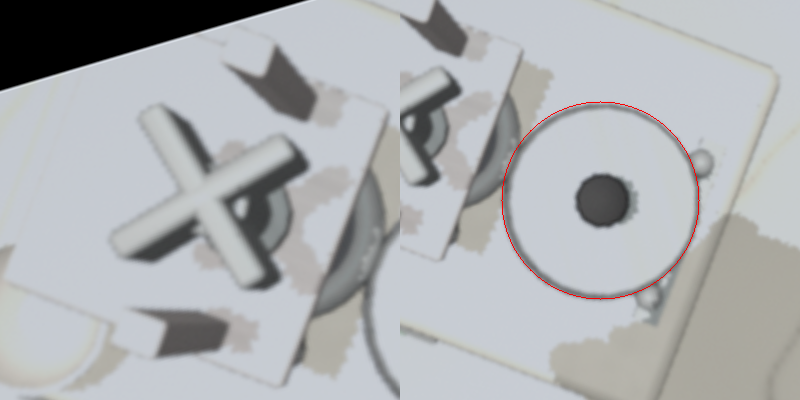

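The stack sits centred on the seat, matching the red lid circle. The wing cross is centred at (0.6055,-0.0378), with wings at about 30 degrees, so I'll grip with the yaw turned +31 degrees.

Call:
arm_command([
  [[33,-15,15,0,0,0,0.34],[33,-15,15,0,0,0,0.34],[33,-15,15,0,0,0,0.34],[32,-16,15,0,0,0,0.34],[0,0,0,0,0,0.136,0.34],[0,0,0,0,0,0.136,0.34],[0,0,0,0,0,0.136,0.34],[0,0,0,0,0,0.136,0.34],[0,0,0,0,0,0,0.34],[0,0,0,0,0,0,0.34]],
])

```text
clock: 12.1
tcp_pos: [0.6052, -0.0373, 0.2195]
orientation: [[0.968, -0.253, -0.0], [-0.253, -0.968, 0.0], [-0.0, -0.0, -1.0]]
contact_force: [-0.6, 1.0, -0.1]
grip_width: 0.0604
grip_force: 0.0
```

Call:
arm_command([
  [[0,0,25,0,0,0,0.34],[0,0,25,0,0,0,0.34],[0,0,16,0,0,0,0.34],[0,0,0,0,0,0,0.34],[0,0,0,0,0,0,1],[0,0,0,0,0,0,1],[0,0,0,0,0,0,1],[0,0,0,0,0,0,1],[0,0,0,0,0,0,1]],
])

```text
clock: 13.0
tcp_pos: [0.6061, -0.0365, 0.155]
orientation: [[0.967, -0.257, 0.003], [-0.257, -0.967, 0.002], [0.003, -0.002, -1.0]]
contact_force: [6.0, 10.1, -2.2]
grip_width: 0.0404
grip_force: 29.1
```

```bash
cat > st.py <<'E'
from h import *
s=sensors.get_state();print(round(s['clock'],2),s['tcp_pos'].round(4),'F',s['contact_force'].round(2),'T',s['torque'].round(3),'w',round(s['grip_width'],4),s['grip_force'],'yaw',np.degrees(np.arctan2(s['orientation'][1,0],s['orientation'][0,0])).round(2),'q6',s['joint_positions'][5].round(3))
E
python3 st.py
```

```text
13.0 [ 0.6061 -0.0365  0.155 ] F [ 6.   10.06 -2.24] T [ 1.798 -0.889 -0.155] w 0.0404 29.122982248663902 yaw -14.87 q6 1.67
```

Call:
arm_command([
  [[0,-1,0,0,0,0,1],[0,0,0,0,0,0,1],[0,0,0,0,0,0,1]],
])

```text
clock: 13.3
tcp_pos: [0.6061, -0.0364, 0.155]
orientation: [[0.966, -0.257, 0.003], [-0.257, -0.966, 0.0], [0.003, -0.001, -1.0]]
contact_force: [4.3, 4.2, 1.6]
grip_width: 0.0402
grip_force: 29.2
```

```bash
python3 st.py
```

```text
13.3 [ 0.6061 -0.0364  0.155 ] F [4.34 4.24 1.6 ] T [ 0.773 -0.688 -0.093] w 0.0402 29.18745718896389 yaw -14.88 q6 1.671
```

Call:
arm_command([
  [[0.3,-0.5,0,0,0,0,1],[0,0,0,0,0,0.05,1],[0,0,0,0,0,0.06,1],[0,0,0,0,0,0.06,1],[0,0,0,0,0,0.06,1]],
])

```text
clock: 13.8
tcp_pos: [0.6061, -0.0365, 0.155]
orientation: [[0.881, -0.473, 0.002], [-0.473, -0.881, -0.0], [0.002, -0.0, -1.0]]
contact_force: [1.3, 0.8, 6.9]
grip_width: 0.0402
grip_force: 29.3
```

```bash
python3 st.py
```

```text
13.8 [ 0.6061 -0.0365  0.155 ] F [1.32 0.76 6.86] T [ 0.046 -0.204  0.096] w 0.0402 29.29781349375844 yaw -28.2 q6 1.905
```

Call:
arm_command([
  [[0,0,0,0,0,0.08,1],[0,0,0,0,0,0.08,1],[0,0,0,0,0,0.08,1],[0,0,0,0,0,0.08,1]],
])

```text
clock: 14.2
tcp_pos: [0.6059, -0.0368, 0.1549]
orientation: [[0.687, -0.726, 0.002], [-0.726, -0.687, -0.001], [0.002, -0.001, -1.0]]
contact_force: [-0.6, -1.4, 8.0]
grip_width: 0.0404
grip_force: 29.3
```

```bash
python3 st.py
```

```text
14.2 [ 0.6059 -0.0368  0.1549] F [-0.58 -1.44  7.98] T [-0.27   0.061  0.162] w 0.0404 29.295975118875504 yaw -46.59 q6 2.226
```

Call:
arm_command([
  [[0,0,0,0,0,0.08,1],[0,0,0,0,0,0.08,1],[0,0,0,0,0,0.08,1],[0,0,0,0,0,0.06,1],[0,0,0,0,0,0.03,1]],
])

```text
clock: 14.7
tcp_pos: [0.6057, -0.0369, 0.155]
orientation: [[0.416, -0.91, 0.001], [-0.91, -0.416, -0.001], [0.001, -0.001, -1.0]]
contact_force: [-1.4, -2.6, 9.9]
grip_width: 0.0406
grip_force: 29.3
```

```bash
python3 st.py
```

```text
14.7 [ 0.6057 -0.0369  0.155 ] F [-1.37 -2.57  9.86] T [-0.38   0.381  0.121] w 0.0406 29.347134847193956 yaw -65.45 q6 2.555
```

Call:
arm_command([
  [[0,0,0,0,0,0,0.34],[0,0,0,0,0,0,0.34],[0,0,-10,0,0,0,0.34],[0,0,-25,0,0,0,0.34],[0,0,-10,0,0,0,0.34],[0,0,0,0,0,-0.14,0.34],[0,0,0,0,0,-0.14,0.34],[0,0,0,0,0,-0.14,0.34],[0,0,0,0,0,-0.14,0.34],[0,0,0,0,0,-0.14,0.34],[0,0,0,0,0,-0.14,0.34],[0,0,0,0,0,-0.14,0.34]],
])

```text
clock: 15.9
tcp_pos: [0.6054, -0.0363, 0.1991]
orientation: [[0.988, -0.154, 0.0], [-0.154, -0.988, -0.0], [0.0, 0.0, -1.0]]
contact_force: [-0.2, -0.7, 0.1]
grip_width: 0.0602
grip_force: 0.0
```

Call:
arm_command([
  [[0,0,0,0,0,-0.14,0.34],[0,0,0,0,0,-0.14,0.34],[0,0,0,0,0,-0.14,0.34],[0,0,0,0,0,-0.14,0.34],[0,0,0,0,0,-0.03,0.34],[0,0,0,0,0,0,0.34],[0,0,0,0,0,0,0.34]],
])

```text
clock: 16.6
tcp_pos: [0.6054, -0.0363, 0.199]
orientation: [[0.91, 0.414, 0.0], [0.414, -0.91, -0.0], [0.0, 0.0, -1.0]]
contact_force: [-0.8, -0.3, -0.8]
grip_width: 0.0605
grip_force: 0.0
```

```bash
python3 st.py
```

```text
16.6 [ 0.6054 -0.0363  0.199 ] F [-0.79 -0.31 -0.76] T [ 0.002  0.018 -0.053] w 0.0605 0.0 yaw 24.44 q6 0.986
```

Call:
arm_command([
  [[0.2,0.5,20,0,0,0,0.34],[0,0,20,0,0,0,0.34],[0,0,4,0,0,0,0.34],[0,0,0,0,0,0,0.34],[0,0,0,0,0,0,1],[0,0,0,0,0,0,1],[0,0,0,0,0,0,1],[0,0,0,0,0,0,1]],
])

```text
clock: 17.4
tcp_pos: [0.6059, -0.0359, 0.1557]
orientation: [[0.909, 0.416, 0.001], [0.416, -0.909, 0.001], [0.001, -0.001, -1.0]]
contact_force: [-1.2, 6.6, 5.5]
grip_width: 0.0409
grip_force: 28.7
```

```bash
python3 st.py
```

```text
17.4 [ 0.6059 -0.0359  0.1557] F [-1.21  6.56  5.49] T [ 1.202  0.322 -0.04 ] w 0.0409 28.659618194215 yaw 24.61 q6 0.982
```

Call:
arm_command([
  [[0,-0.5,0,0,0,0.05,1],[0,0,0,0,0,0.08,1],[0,0,0,0,0,0.08,1],[0,0,0,0,0,0.08,1]],
])

```text
clock: 17.8
tcp_pos: [0.6059, -0.036, 0.1557]
orientation: [[0.991, 0.136, 0.001], [0.136, -0.991, 0.0], [0.001, 0.0, -1.0]]
contact_force: [-1.1, 2.4, 2.2]
grip_width: 0.0404
grip_force: 28.2
```

```bash
python3 st.py
```

```text
17.8 [ 0.6059 -0.036   0.1557] F [-1.08  2.42  2.22] T [0.434 0.077 0.178] w 0.0404 28.23919091373682 yaw 7.82 q6 1.276
```

Call:
arm_command([
  [[0,0,0,0,0,0.08,1],[0,0,0,0,0,0.08,1],[0,0,0,0,0,0.08,1]],
])

```text
clock: 18.1
tcp_pos: [0.6059, -0.0362, 0.1557]
orientation: [[0.995, -0.103, 0.001], [-0.103, -0.995, -0.0], [0.001, -0.0, -1.0]]
contact_force: [-0.5, 0.7, 3.6]
grip_width: 0.0409
grip_force: 28.2
```

```bash
python3 st.py
```

```text
18.1 [ 0.6059 -0.0362  0.1557] F [-0.53  0.74  3.65] T [0.193 0.11  0.119] w 0.0409 28.184332810342312 yaw -5.94 q6 1.516
```

Call:
arm_command([
  [[0,0,0,0,0,0.07,1],[0,0,0,0,0,0.07,1]],
])

```text
clock: 18.3
tcp_pos: [0.606, -0.0363, 0.1557]
orientation: [[0.971, -0.241, 0.001], [-0.241, -0.971, -0.0], [0.001, -0.0, -1.0]]
contact_force: [-1.3, -0.0, 3.8]
grip_width: 0.0408
grip_force: 28.2
```

```bash
python3 st.py
```

```text
18.3 [ 0.606  -0.0363  0.1557] F [-1.34 -0.02  3.78] T [0.12  0.152 0.121] w 0.0408 28.170663602650166 yaw -13.93 q6 1.656
```

Call:
arm_command([
  [[0,0,0,0,0,0.07,1],[0,0,0,0,0,0.07,1],[0,0,0,0,0,0.07,1]],
])

```text
clock: 18.6
tcp_pos: [0.6059, -0.0364, 0.1557]
orientation: [[0.899, -0.438, 0.001], [-0.438, -0.899, -0.0], [0.001, -0.0, -1.0]]
contact_force: [-2.5, -1.8, 3.0]
grip_width: 0.0405
grip_force: 28.2
```

```bash
python3 st.py
```

```text
18.6 [ 0.6059 -0.0364  0.1557] F [-2.48 -1.79  2.99] T [-0.096  0.187  0.045] w 0.0405 28.17671947181225 yaw -25.97 q6 1.866
```

Call:
arm_command([
  [[0,0,0,0,0,0.07,1],[0,0,0,0,0,0.07,1],[0,0,0,0,0,0.07,1]],
])

```text
clock: 18.9
tcp_pos: [0.6058, -0.0365, 0.1557]
orientation: [[0.788, -0.616, 0.001], [-0.616, -0.788, -0.0], [0.001, -0.0, -1.0]]
contact_force: [-1.7, -1.8, 4.8]
grip_width: 0.0404
grip_force: 28.2
```

```bash
python3 st.py
```

```text
18.9 [ 0.6058 -0.0365  0.1557] F [-1.67 -1.78  4.76] T [-0.187  0.264  0.121] w 0.0404 28.213932439684868 yaw -38.0 q6 2.076
```

Call:
arm_command([
  [[0,0,0,0,0,0.07,1],[0,0,0,0,0,0.07,1],[0,0,0,0,0,0.07,1]],
])

```text
clock: 19.2
tcp_pos: [0.6057, -0.0365, 0.1557]
orientation: [[0.642, -0.766, 0.001], [-0.766, -0.642, -0.001], [0.001, -0.0, -1.0]]
contact_force: [-2.9, -3.1, 4.5]
grip_width: 0.0404
grip_force: 28.3
```

```bash
python3 st.py
```

```text
19.2 [ 0.6057 -0.0365  0.1557] F [-2.91 -3.13  4.52] T [-0.346  0.369  0.197] w 0.0404 28.289871476590633 yaw -50.03 q6 2.286
```

Call:
arm_command([
  [[0,0,0,0,0,0.06,1],[0,0,0,0,0,0.06,1]],
])

```text
clock: 19.4
tcp_pos: [0.6057, -0.0366, 0.1557]
orientation: [[0.546, -0.838, 0.001], [-0.838, -0.546, -0.001], [0.001, -0.0, -1.0]]
contact_force: [-3.4, -2.3, 4.8]
grip_width: 0.0404
grip_force: 28.3
```

```bash
python3 st.py
```

```text
19.4 [ 0.6057 -0.0366  0.1557] F [-3.43 -2.34  4.82] T [-0.382  0.45   0.171] w 0.0404 28.335822075605392 yaw -56.88 q6 2.405
```

Call:
arm_command([
  [[0,0,0,0,0,0.06,1],[0,0,0,0,0,0.06,1],[0,0,0,0,0,0.03,1]],
])

```text
clock: 19.7
tcp_pos: [0.6056, -0.0366, 0.1557]
orientation: [[0.415, -0.91, 0.0], [-0.91, -0.415, -0.001], [0.001, -0.0, -1.0]]
contact_force: [-3.4, -2.2, 4.1]
grip_width: 0.0408
grip_force: 28.4
```

```bash
python3 st.py
```

```text
19.7 [ 0.6056 -0.0366  0.1557] F [-3.42 -2.2   4.08] T [-0.473  0.527  0.196] w 0.0408 28.40574223548174 yaw -65.47 q6 2.555
```

Call:
arm_command([
  [[0,0,0,0,0,0,0.34],[0,0,0,0,0,0,0.34],[0,0,-10,0,0,0,0.34],[0,0,-25,0,0,0,0.34],[0,0,-10,0,0,0,0.34],[0,0,0,0,0,-0.14,0.34],[0,0,0,0,0,-0.14,0.34],[0,0,0,0,0,-0.14,0.34],[0,0,0,0,0,-0.14,0.34],[0,0,0,0,0,-0.14,0.34],[0,0,0,0,0,-0.14,0.34],[0,0,0,0,0,-0.14,0.34]],
])

```text
clock: 20.9
tcp_pos: [0.6057, -0.0362, 0.2002]
orientation: [[0.988, -0.153, 0.0], [-0.153, -0.988, 0.0], [0.0, -0.0, -1.0]]
contact_force: [0.6, 0.2, 0.2]
grip_width: 0.0604
grip_force: 0.0
```

Call:
arm_command([
  [[0,0,0,0,0,-0.14,0.34],[0,0,0,0,0,-0.14,0.34],[0,0,0,0,0,-0.14,0.34],[0,0,0,0,0,-0.14,0.34],[0,0,0,0,0,-0.03,0.34],[0,0,0,0,0,0,0.34],[0,0,0,0,0,0,0.34]],
])

```text
clock: 21.6
tcp_pos: [0.6056, -0.0362, 0.2]
orientation: [[0.91, 0.414, 0.0], [0.414, -0.91, -0.0], [0.0, 0.0, -1.0]]
contact_force: [0.9, -0.4, 0.8]
grip_width: 0.0603
grip_force: 0.0
```

Call:
arm_command([
  [[0,0,20,0,0,0,0.34],[0,0,20,0,0,0,0.34],[0,0,5,0,0,0,0.34],[0,0,0,0,0,0,0.34],[0,0,0,0,0,0,1],[0,0,0,0,0,0,1],[0,0,0,0,0,0,1],[0,0,0,0,0,0,1]],
])

```text
clock: 22.4
tcp_pos: [0.6059, -0.0359, 0.1557]
orientation: [[0.909, 0.417, 0.001], [0.417, -0.909, 0.0], [0.001, 0.0, -1.0]]
contact_force: [-1.6, 3.9, 6.0]
grip_width: 0.0407
grip_force: 28.5
```

```bash
python3 st.py
```

```text
22.4 [ 0.6059 -0.0359  0.1557] F [-1.56  3.93  5.98] T [ 0.758  0.287 -0.072] w 0.0407 28.469394142739475 yaw 24.62 q6 0.983
```

Turning on in small steps, reading the torque each time.

Call:
arm_command([
  [[0,-0.3,0,0,0,0.05,1],[0,0,0,0,0,0.06,1]],
])

```text
clock: 22.6
tcp_pos: [0.6059, -0.0359, 0.1557]
orientation: [[0.95, 0.313, 0.001], [0.313, -0.95, -0.0], [0.001, 0.001, -1.0]]
contact_force: [-1.1, 0.7, 5.7]
grip_width: 0.0406
grip_force: 28.1
```

```bash
python3 st.py
```

```text
22.6 [ 0.6059 -0.0359  0.1557] F [-1.13  0.72  5.66] T [0.264 0.125 0.169] w 0.0406 28.05937696248293 yaw 18.22 q6 1.095
```

Call:
arm_command([
  [[0,0,0,0,0,0.05,1],[0,0,0,0,0,0.05,1]],
])

```text
clock: 22.8
tcp_pos: [0.6059, -0.0359, 0.1557]
orientation: [[0.976, 0.216, 0.001], [0.216, -0.976, -0.0], [0.001, 0.0, -1.0]]
contact_force: [-1.5, 0.7, 5.3]
grip_width: 0.0404
grip_force: 28.3
```

```bash
python3 st.py
```

```text
22.8 [ 0.6059 -0.0359  0.1557] F [-1.53  0.71  5.32] T [0.284 0.12  0.193] w 0.0404 28.29959772527218 yaw 12.48 q6 1.195
```

Call:
arm_command([
  [[0,0,0,0,0,0.05,1],[0,0,0,0,0,0.05,1]],
])

```text
clock: 23.0
tcp_pos: [0.6059, -0.036, 0.1557]
orientation: [[0.993, 0.118, 0.001], [0.118, -0.993, -0.0], [0.001, 0.0, -1.0]]
contact_force: [-1.6, -0.2, 6.0]
grip_width: 0.0406
grip_force: 28.3
```

```bash
python3 st.py
```

```text
23.0 [ 0.6059 -0.036   0.1557] F [-1.62 -0.17  5.97] T [0.173 0.133 0.273] w 0.0406 28.287319242954254 yaw 6.75 q6 1.295
```

Call:
arm_command([
  [[0,0,0,0,0,0.03,1],[0,0,0,0,0,0.03,1]],
])

```text
clock: 23.2
tcp_pos: [0.6059, -0.036, 0.1557]
orientation: [[0.998, 0.059, 0.001], [0.059, -0.998, -0.0], [0.001, 0.0, -1.0]]
contact_force: [-1.0, -0.3, 5.5]
grip_width: 0.0403
grip_force: 28.3
```

```bash
python3 st.py
```

```text
23.2 [ 0.6059 -0.036   0.1557] F [-0.96 -0.29  5.46] T [0.161 0.122 0.305] w 0.0403 28.301735445857048 yaw 3.36 q6 1.355
```

Call:
arm_command([
  [[0,0,0,0,0,0.03,1],[0,0,0,0,0,0.03,1]],
])

```text
clock: 23.4
tcp_pos: [0.6059, -0.0361, 0.1557]
orientation: [[1.0, -0.001, 0.001], [-0.001, -1.0, -0.0], [0.001, 0.0, -1.0]]
contact_force: [0.5, 0.6, 5.6]
grip_width: 0.0408
grip_force: 28.4
```

```bash
python3 st.py
```

```text
23.4 [ 0.6059 -0.0361  0.1557] F [0.47 0.56 5.65] T [0.124 0.095 0.388] w 0.0408 28.380073718726635 yaw -0.07 q6 1.414
```

Call:
arm_command([
  [[0,0,0,0,0,0.03,1],[0,0,0,0,0,0.03,1]],
])

```text
clock: 23.6
tcp_pos: [0.606, -0.0361, 0.1557]
orientation: [[0.998, -0.061, 0.001], [-0.061, -0.998, -0.0], [0.001, 0.0, -1.0]]
contact_force: [-0.2, 0.1, 5.4]
grip_width: 0.0404
grip_force: 28.6
```

```bash
python3 st.py
```

```text
23.6 [ 0.606  -0.0361  0.1557] F [-0.16  0.11  5.42] T [0.117 0.046 0.491] w 0.0404 28.637461066246033 yaw -3.5 q6 1.474
```

Call:
arm_command([
  [[0,0,0,0,0,0,1]],
])

```text
clock: 23.7
tcp_pos: [0.606, -0.0361, 0.1557]
orientation: [[0.998, -0.061, 0.001], [-0.061, -0.998, -0.0], [0.001, 0.0, -1.0]]
contact_force: [-1.4, -0.8, 5.0]
grip_width: 0.0408
grip_force: 28.5
```

```bash
python3 st.py
```

```text
23.7 [ 0.606  -0.0361  0.1557] F [-1.4  -0.76  4.96] T [0.098 0.072 0.278] w 0.0408 28.483991883695126 yaw -3.5 q6 1.474
```

Call:
arm_command([
  [[0,0,0,0,0,0,1]],
])

```text
clock: 23.8
tcp_pos: [0.606, -0.0361, 0.1557]
orientation: [[0.998, -0.06, 0.001], [-0.06, -0.998, -0.0], [0.002, 0.0, -1.0]]
contact_force: [-1.8, 0.5, 5.5]
grip_width: 0.0403
grip_force: 28.5
```

```bash
python3 st.py
```

```text
23.8 [ 0.606  -0.0361  0.1557] F [-1.84  0.52  5.52] T [0.12  0.093 0.284] w 0.0403 28.475797958672047 yaw -3.44 q6 1.473
```

Moving torque is about 0.47 N m, against 0.12 free. That is roughly 0.35 extra, which is snug, so I'll let go and check.

Call:
arm_command([
  [[0,0,0,0,0,0,0.34],[0,0,0,0,0,0,0.34],[0,0,0,0,0,0,0.34],[0,0,-10,0,0,0,0.34],[0,0,-25,0,0,0,0.34],[0,0,-35,0,0,0,0.34],[0,0,-40,0,0,0,0.34],[-40,0,-15,0,0,0,0.34],[-45,0,0,0,0,0,0.34],[-20,0,0,0,0,0,0.34],[0,0,0,0,0,0,0.34],[0,0,0,0,0,0,0.34]],
])

```text
clock: 25.0
tcp_pos: [0.501, -0.0297, 0.2808]
orientation: [[0.998, -0.06, 0.001], [-0.06, -0.998, -0.0], [0.001, 0.0, -1.0]]
contact_force: [-0.5, 0.6, -0.3]
grip_width: 0.0603
grip_force: 0.0
```

Run:
```python
from h import *
cal=cams.get_calibration('wrist');im=cams.camera('wrist');s=sensors.get_state();print(s['clock'],s['tcp_pos'])
a=rect(im,cal,.170,.6057,-.0365,400,400,.00025); b=rect(im,cal,.108,.5776,-.109,400,400,.0004)
cv2.circle(b,(200,200),99,(255,0,0),1)
save('r4',np.hstack([a,b]))
```

```text
25.05 [ 0.50148714 -0.02977929  0.28051831]
```

View pics/r4.png

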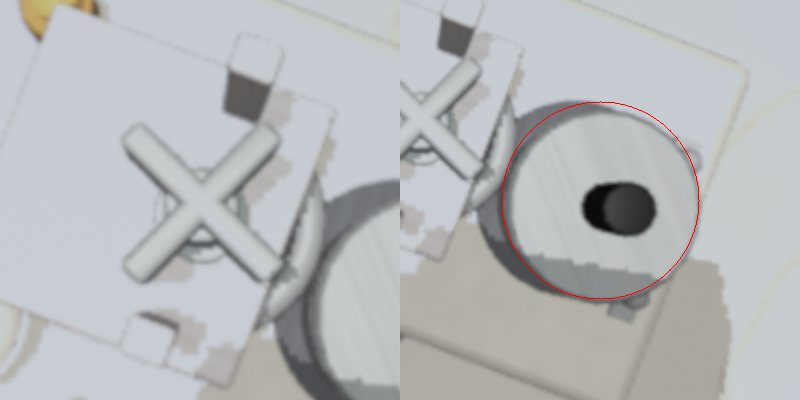

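The lid has moved up to the posts, and the nut is now at about 45 degrees, so it eased back about 3 degrees. I'll regrip for one gentle check of the torque.

Call:
arm_command([
  [[35,0,10,0,0,-0.05,0.34],[40,0,25,0,0,0,0.34],[30,0,35,0,0,0,0.34],[0,0,10,0,0,0,0.34],[0,0,0,0,0,0,0.34],[0,0,20,0,0,0,0.34],[0,0,20,0,0,0,0.34],[0,0,5,0,0,0,0.34],[0,0,0,0,0,0,0.34],[0,0,0,0,0,0,0.34]],
])

```text
clock: 26.05
tcp_pos: [0.6061, -0.0325, 0.1564]
orientation: [[1.0, -0.01, 0.002], [-0.01, -1.0, -0.0], [0.002, 0.0, -1.0]]
contact_force: [0.1, 0.7, 1.2]
grip_width: 0.0602
grip_force: 0.0
```

Call:
arm_command([
  [[0,0,0,0,0,0,1],[0,0,0,0,0,0,1],[0,0,0,0,0,0,1],[0,0,0,0,0,0,1]],
])

```text
clock: 26.45
tcp_pos: [0.6062, -0.0356, 0.1558]
orientation: [[1.0, -0.01, 0.002], [-0.01, -1.0, -0.005], [0.002, 0.005, -1.0]]
contact_force: [-1.0, -25.0, 2.4]
grip_width: 0.0407
grip_force: 27.9
```

```bash
python3 st.py
```

```text
26.45 [ 0.6062 -0.0356  0.1558] F [ -1.01 -24.98   2.38] T [-4.372  0.169  0.38 ] w 0.0407 27.87740170955658 yaw -0.58 q6 1.429
```

Call:
arm_command([
  [[0,0,0,0,0,0.02,1]],
])

```text
clock: 26.55
tcp_pos: [0.6062, -0.0355, 0.1558]
orientation: [[1.0, -0.03, 0.002], [-0.03, -1.0, -0.005], [0.002, 0.005, -1.0]]
contact_force: [-0.5, -24.9, 1.9]
grip_width: 0.0409
grip_force: 28.0
```

```bash
python3 st.py
```

```text
26.55 [ 0.6062 -0.0355  0.1558] F [ -0.51 -24.86   1.92] T [-4.326  0.246  0.429] w 0.0409 27.98075035214424 yaw -1.73 q6 1.449
```

Call:
arm_command([
  [[0,0,0,0,0,0.02,1]],
])

```text
clock: 26.65
tcp_pos: [0.6062, -0.0356, 0.1558]
orientation: [[0.999, -0.051, 0.002], [-0.051, -0.999, -0.005], [0.002, 0.005, -1.0]]
contact_force: [-0.9, -25.2, 2.6]
grip_width: 0.0409
grip_force: 28.1
```

```bash
python3 st.py
```

```text
26.65 [ 0.6062 -0.0356  0.1558] F [ -0.86 -25.16   2.65] T [-4.302  0.186  0.471] w 0.0409 28.07129569351673 yaw -2.91 q6 1.469
```

Call:
arm_command([
  [[0,1,0,0,0,0,1],[0,1,0,0,0,0,1],[0,1,0,0,0,0,1],[0,0,0,0,0,0,1]],
])

```text
clock: 27.05
tcp_pos: [0.6062, -0.036, 0.1558]
orientation: [[0.999, -0.05, 0.002], [-0.05, -0.999, -0.001], [0.002, 0.001, -1.0]]
contact_force: [0.9, -4.6, 7.4]
grip_width: 0.0403
grip_force: 28.9
```

```bash
python3 st.py
```

```text
27.05 [ 0.6062 -0.036   0.1558] F [ 0.86 -4.6   7.44] T [-0.925 -0.147  0.426] w 0.0403 28.885812386870384 yaw -2.86 q6 1.464
```

Call:
arm_command([
  [[0,0,0,0,0,0.015,1]],
])

```text
clock: 27.15
tcp_pos: [0.6062, -0.036, 0.1558]
orientation: [[0.998, -0.065, 0.002], [-0.065, -0.998, -0.001], [0.002, 0.001, -1.0]]
contact_force: [0.4, -4.8, 6.6]
grip_width: 0.0407
grip_force: 29.0
```

```bash
python3 st.py
```

```text
27.15 [ 0.6062 -0.036   0.1558] F [ 0.35 -4.84  6.58] T [-1.008 -0.145  0.5  ] w 0.0407 28.998216837644577 yaw -3.72 q6 1.479
```

The torque is confirmed: about 0.47 moving, or roughly 0.35 above free. Releasing and retreating.

Call:
arm_command([
  [[0,0,0,0,0,0,0.34],[0,0,0,0,0,0,0.34],[0,0,0,0,0,0,0.34],[0,0,-10,0,0,0,0.34],[0,0,-25,0,0,0,0.34],[0,0,-35,0,0,0,0.34],[0,0,-40,0,0,0,0.34],[-40,0,-15,0,0,0,0.34],[-45,0,0,0,0,0,0.34],[-20,0,0,0,0,0,0.34],[0,0,0,0,0,0,0.34],[0,0,0,0,0,0,0.34]],
])

```text
clock: 28.35
tcp_pos: [0.501, -0.0286, 0.2808]
orientation: [[0.998, -0.065, 0.001], [-0.065, -0.998, -0.0], [0.001, 0.0, -1.0]]
contact_force: [-0.0, -1.6, 0.5]
grip_width: 0.0603
grip_force: 0.0
```

Run:
```python
from h import *
im=cams.camera('scene');save('end',im)
s=sensors.get_state();print(s['clock'],s['tcp_pos'],s['contact_force'],s['grip_width'])
```

```text
28.4 [ 0.50145235 -0.02868782  0.28048007] [-0.12289494  0.34150705  0.62145401] 0.05990183852878925
```

View pics/end.png

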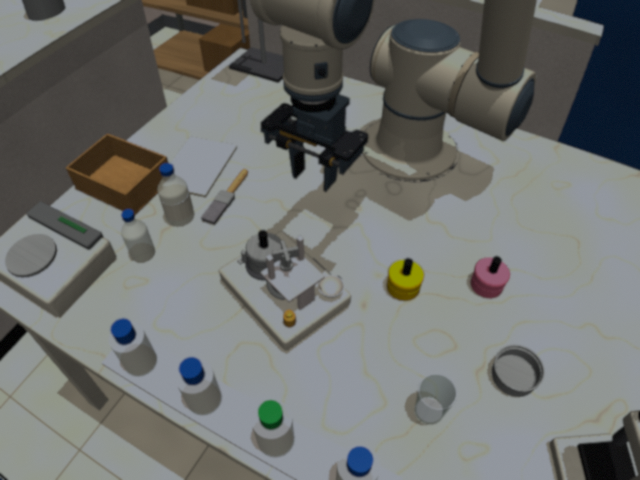

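The stack is upright on the deck at (263,255), and the bystanders and look-alikes are where they were. The arm is clear.

```bash
python3 -c "
from bench import ticket
print(ticket.finish_job())"
```

```text
the job is handed in; nothing more can be done
None
```

The job is handed in at about 28 s of robot time: the grey stack is on the shaker deck, held against the posts at about 0.35 N m above free turning (measured while turning, before the nut eased back about 3 degrees), and nothing else on the bench appears to have moved.

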